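Set the block caliper to the 100 mm mark and clamp it

TASK

Set the bench block caliper for the next batch of 100 mm test cubes: slide its sliding leg along the beam until it stands at the 100 mm mark (a 100 mm gap between the two legs' measuring faces) with the cam lever still open, then, holding the leg at the mark, squeeze the lever fully home towards the leg. Finish while still holding: stay there pinching leg and closed lever together, the leg still at 100 mm, ready for a cube to be offered up. Leave everything else on the bench where it is.

Things in the scene. Friction and masses are not known exactly. Their poses are not given: they have to be found in the camera images.
- gauge: Bench block caliper bolted to the table: aluminium beam 360 x 30 mm, top 46 mm above the table, on two feet. Origin on the table under the beam's middle. +y along the beam, the way the gap opens; +x the side with the graduated ledge (a line every 5 mm; the boldest, full-width ones are 0, 100 and 200); z up. Fixed leg near the -y end: 28 mm wide (x), 12 mm thick (y), top 142 mm above the table.
- fixed_face (a point): Point on the middle of the fixed leg's measuring face (which looks to +y of the gauge), 110 mm above the table. Axes as the gauge's.
- leg_face (a point): Point on the middle of the sliding leg's measuring face (which looks to -y, towards the fixed leg), 110 mm above the table. The leg is 12 mm thick behind it. Axes as the gauge's.
- leg_gap (a joint): Gap between the two measuring faces in m, 0 to 0.20; grows as the sliding leg moves to +y of the gauge. The 100 mm mark is 0.100. With the lever open the leg slides both ways with about 2 N of drag and stays where it is left; the closing cam presses on the beam and clamps it.
- lever_angle (a joint): Angle of the cam lever in rad: 0 closed (upright, parallel to the leg's back), up to 0.55 open (leaning to +y, away from the leg). Pivot in the sliding head 25.5 mm behind (+y of) the leg's measuring face, 64 mm above the table; travels with the leg. Stiff: stays where it is left and takes about 6 to 10 N at its bar to move.
- lever_bar (a point): Centre of the lever's grip bar: black round bar, 14 mm diameter, 36 mm long, lying across the beam (along x), 65 mm from the pivot. Closed, its outer (+y) side is 32.5 mm behind the leg's measuring face and its centre 129 mm above the table; pinching between that side and the measuring face squeezes the lever home.
- leg: Sliding leg: an upright steel plate 28 mm wide (x), 12 mm thick (y), top 142 mm above the table. Origin on the table below its measuring face, on the beam's middle line; axes as the gauge's. The plate stands on a grey head that reaches from 4 mm before to 54 mm behind that face and up to 76 mm above the table; above that only leg and lever stand up.
- lever: The cam lever. Origin on its pivot; z along the lever towards the bar, x along the bar.
- cube_a: Bystander: grey concrete test cube, 100 mm. Leave it alone.
- cube_b: Bystander: grey concrete test cube, 100 mm. Leave it alone.
- prism: Bystander: pale mortar prism 160 x 40 x 40 mm lying flat. Leave it alone.
- crayon: Bystander: grey marking crayon, 14 mm thick, 109 mm long, lying. Leave it alone.
- wire_brush: Bystander: hand brush 210 mm long, lying. Leave it alone.
- scraper: Bystander: scraper 240 mm long, lying. Leave it alone.
- tamper: Bystander: square steel tamping bar 25 x 25 x 380 mm, lying. Leave it alone.
- oil: Bystander: grey mould-oil bottle, 68 mm thick, 170 mm tall, standing. Leave it alone.

How it is judged:
On the way, in this order (a step that is already met when the one before it is completed fails the run):
1. the leg is held by the fingers at the 100 mm mark (within 4 mm), the lever still open (value of joint leg_gap between 0.096 and 0.104 m and value of joint lever_angle above 0.22 rad and (contact force between the fingers and leg_c0 above 0.3 N or contact force between the fingers and lever above 0.3 N)), for 0.2 s.
2. the lever is more than half-way home with the leg held at the mark (within 5 mm) by the fingers (value of joint leg_gap between 0.095 and 0.105 m and value of joint lever_angle below 0.15 rad and contact force between the fingers and leg_c0 above 0.5 N), for 0.1 s.
At the end, for the whole second after the job is handed in: The gap stands at 100 mm within 4 mm, the lever is home (within 0.06 rad of closed), and the fingers still press on the leg and on the lever, with at least 2 N each (value of joint leg_gap between 0.096 and 0.104 m and value of joint lever_angle below 0.06 rad and contact force between the fingers and leg_c0 above 2 N and contact force between the fingers and lever above 2 N); the arm keeps its last pose, push and grip.
It fails at once if the lever is clamped (past half-way) with the leg more than 6 mm off the mark (value of joint lever_angle below 0.15 rad and (value of joint leg_gap below 0.094 m or value of joint leg_gap above 0.106 m)).
It fails at once if a bystander is moved more than 15 mm (distance of any of cube_a, cube_b, prism, crayon, wire_brush, scraper, tamper, oil from where it was at the start of the episode above 0.015 m).
It also fails if it takes over 45 s, if anything falls off the work surface, if the arm or the gripper's body presses on something with over 40 N, if the wrist force passes 120 N, or if a joint passes its speed limit or range.

ROBOT

A 6-joint arm with a two-finger parallel gripper is mounted at the origin on the work surface. World frame = base frame: x ahead of the robot, y to its left, z up, the work surface at z = 0. Lengths are in m, angles in rad, forces in N, time in s.
With the tool pointing down it reaches from about 0.35 to 0.975 m from the base axis. Payload 4.9 kg.
Tool frame: the origin (TCP) lies on the mounting face of the last link; the fingertips stand 173 mm ahead of it and the grasp point (between the pads) lies ctrl.pinch_z ahead of it (ctrl.pinch_z is the distance from the TCP to the grasp point, in m); z points along the fingers, y is the line along which they close (so a half turn about z gives the same grasp; the last joint's range is limited). The gripper opens to 85 mm and grips with 20 to 120 N. Pads are 22 mm wide; open, the fingers measure 114 mm over their backs; the gripper's body (76 mm by 85 mm) begins 54 mm behind the grasp point. The pads swing forward as they close: fully open they stand 13 mm farther back than shut.
Start: joints at [1.228, 0.053, 1.613, -0, 1.476, -0.119], TCP at [0.139, 0.609, 0.405] pointing down, gripper open.
Joint ranges: [-3.01, 3.01], [-1.01, 2.22], [0.06, 2.58], [-1.02, 4.17], [0.09, 2.62], [-3.14, 3.14]. Speed limits (rad/s): [2.57, 2.57, 3.14, 3.14, 3.14, 3.14].

INTERFACE

Orientations are given as a rotation vector (axis times angle).
In Python, from station import telemetry, eyes, ctrl gives the robot as it stands.
- The arm moves only by the tool apply_moves, never from a script. Its argument "plan" is a list of rows, each a list of 5 numbers: the finger opening in m, from 0 to 0.0854, then the shift along the tool's x, y, z in m, then the turn about the tool's z in rad. In form: [[jaw, x, y, z, roll], ...]. A call has 1 to 12 rows; each row is the pose to reach, as a shift and turn from the pose commanded when the call began, along the tool's axes at that moment; what a row does not reach only later rows make up. A row lasts 1/12 s, in which the tool goes at most 41.7 mm and 7.16 degrees, less where a joint would pass 70% of its speed; a pose out of reach is approached as far as the arm can. A call with a gripper value outside its range is refused whole. The fingers move at their own pace and stop on an object; "newtons" is the grip in N (left out, the last holds). Time passes only in rows, so rows that repeat a pose let the fingers close. It gives the time, the measured TCP pose, the force, the opening and the grip force at its end, in the units of the state.
- telemetry.get_obs(): the state, without advancing time (a new reading comes with each control period).
- eyes.get_image(name): name is "scene" or "top" or "wrist"; returns a dict with "img" (384x512x3 uint8, blue, green, red), "range_z" (384x512 float32, m along the optical axis (not along the pixel's ray), 0 where there is no reading), "K" (3x3 intrinsics, pixels), "dist_coeffs" ([k1, k2, p1, p2, k3] as OpenCV has them; the pictures are not rectified), "pose" (4x4, takes a point from camera to world coordinates); the wrist camera has in their place "hand_eye" (4x4, takes a point from camera to tool coordinates, whose origin is the TCP and whose axes are the flange's). Camera axes: x right, y down, z forward; pixel columns grow to the right and rows downward; lengths in m; the calibration is good to about 2 mm. A picture is of the moment at which its call begins: read the wrist's pose just before it.
- ctrl.finish_job(): hands the job in; it is judged then, once.
Trained networks look in a picture, given as the dict that the camera call returned (one of the last four; its "shot" number tells which), for a name from the list of things; names that differ only in an ending like _2 or _b are one class to them, and where a whole thing is asked for, a point or a joint stands for the part that bears it (a point fixed in the world has none). Each returns a list of dicts, best first, with "confidence" (0 to 1); they miss things now and then, are a little off and sometimes report something else, mostly with a low value. They report only what shows in the picture. A call takes as long as a camera call.
- eyes.search_frame(thing, picture): "box" ([left, top, right, bottom] in pixels, round what is visible of it).
- eyes.outline_of(thing, picture): "region" (384x512 bool, what is visible of it) and "box" ([left, top, right, bottom] in pixels, round what is visible of it).
- eyes.tip_of(thing, picture): "point" ([column, row] in pixels: a listed point, or the origin of a listed thing).
The state is a dict: "t": time; "q": joint angles; "dq": joint speeds; "effort": joint torques, N m; "tool_pos": TCP position; "tool_rot": TCP orientation; "contact_force": force on the tool from outside, world axes, zero at the start; "wrist_torque": the same for the moment, N m; "opening": finger opening in m; "grip_force": force on a finger pad.
Only numpy, scipy, OpenCV 4.12 (cv2) and the standard library are available. Lean on these libraries where they do the work, as an engineer would, in place of code of your own. Each camera call takes 0.05 s, during which the arm holds its last target. There are 200 camera calls.

## Working session

There is one attempt and no reset: what is moved stays moved. The work goes in short steps, Python scripts to look and compute and a tool call to move; the robot and the scene stay as the last step left them, time stands still between calls to the robot, and variables do not carry over. Pictures are saved under pics/ and viewed, at most 10 in all, crops included, and the job is handed in when it is done.

Besides the shell and the picture viewer there is one more tool, called after ">>>" as name(argument=value, ...) on one line, values as JSON. apply_moves: Moves the arm, as the interface text tells. Its arguments: {"type":"object","properties":{"plan":{"type":"array","items":{"type":"array","items":{"type":"number"}}},"newtons":{"type":"number"}},"required":["plan"]}

```bash
mkdir -p pics
cat > h.py <<'E'
import numpy as np, cv2
from scipy.spatial.transform import Rotation as R
from station import telemetry, eyes, ctrl
def cam(name):
    o=telemetry.get_obs(); p=eyes.get_image(name)
    T=np.eye(4); T[:3,:3]=R.from_rotvec(o['tool_rot']).as_matrix(); T[:3,3]=o['tool_pos']
    return p,(p['pose'] if 'pose' in p else T@p['hand_eye'])
def ray(p,T,uv):
    n=cv2.undistortPoints(np.array([[uv]],float),p['K'],p['dist_coeffs'])[0,0]
    return T[:3,3],T[:3,:3]@np.array([n[0],n[1],1])
def at_z(p,T,uv,z):
    o,d=ray(p,T,uv); return o+d*(z-o[2])/d[2]
def cloud(p,T):
    v,u=np.mgrid[:384,:512]; uv=np.stack([u,v],-1).reshape(-1,1,2).astype(float)
    n=cv2.undistortPoints(uv,p['K'],p['dist_coeffs'])[:,0]; z=p['range_z'].reshape(-1)
    X=np.c_[n*z[:,None],z]; W=X@T[:3,:3].T+T[:3,3]; W[z<=0]=np.nan
    return W.reshape(384,512,3)
E
python3 - <<'E'
from h import *
o=telemetry.get_obs(); print(o['tool_pos'],o['tool_rot'],ctrl.pinch_z,o['t'])
ims=[]
for n in ['top','scene']:
    p,T=cam(n); ims.append(p['img'].copy()); W=cloud(p,T)
    for t,z in [('fixed_face',.11),('leg_face',.11),('lever_bar',.12),('gauge',0)]:
        r=eyes.tip_of(t,p)[:1]
        for a in r: print(n,t,a['confidence'],a['point'],at_z(p,T,a['point'],z).round(3))
    for t in ['gauge','leg','lever']:
        r=eyes.outline_of(t,p)[:1]
        for a in r:
            w=W[a['region']]; print(n,t,a['confidence'],a['box'],np.nanmedian(w,0).round(3),np.nanmin(w,0).round(3),np.nanmax(w,0).round(3))
for i,im in enumerate(ims): cv2.imwrite(f'pics/a{i}.png',cv2.resize(im,(800,600)))
E
```

```text
[0.13860143 0.60915764 0.4034359 ] [-0.35076408 -3.12143163  0.00324987] 0.1547 0.0
top fixed_face 0.84 [301.4, 203.5] [ 0.49  -0.146  0.11 ]
top leg_face 0.88 [277.8, 202.0] [ 0.496 -0.084  0.11 ]
top lever_bar 0.54 [258.2, 198.8] [ 0.504 -0.032  0.12 ]
top gauge 0.91 [247.7, 206.0] [ 0.507 -0.004  0.   ]
top gauge 0.87 [182.5, 181.2, 311.9, 229.9] [ 0.506 -0.011  0.043] [ 0.432 -0.19  -0.005] [0.575 0.181 0.149]
top lever 0.56 [257.0, 189.9, 272.4, 209.2] [ 0.498 -0.037  0.115] [ 0.483 -0.07   0.032] [ 0.528 -0.023  0.135]
scene fixed_face 0.97 [235.1, 167.2] [ 0.494 -0.133  0.11 ]
scene leg_face 0.9 [245.3, 172.7] [ 0.484 -0.093  0.11 ]
scene lever_bar 0.56 [255.6, 183.7] [ 0.493 -0.033  0.12 ]
scene gauge 0.74 [260.3, 210.4] [ 0.502 -0.002  0.   ]
scene gauge 0.64 [218.7, 155.3, 306.3, 258.2] [ 0.514 -0.004  0.043] [ 0.427 -0.2   -0.004] [0.574 0.184 0.146]
scene leg 0.71 [239.7, 171.1, 259.8, 199.5] [ 0.504 -0.07   0.081] [ 0.449 -0.104  0.001] [ 0.52  -0.022  0.146]
scene lever 0.56 [250.9, 183.1, 259.8, 193.5] [ 0.5   -0.032  0.122] [ 0.449 -0.097  0.003] [ 0.519 -0.02   0.132]
```

View pics/a0.png

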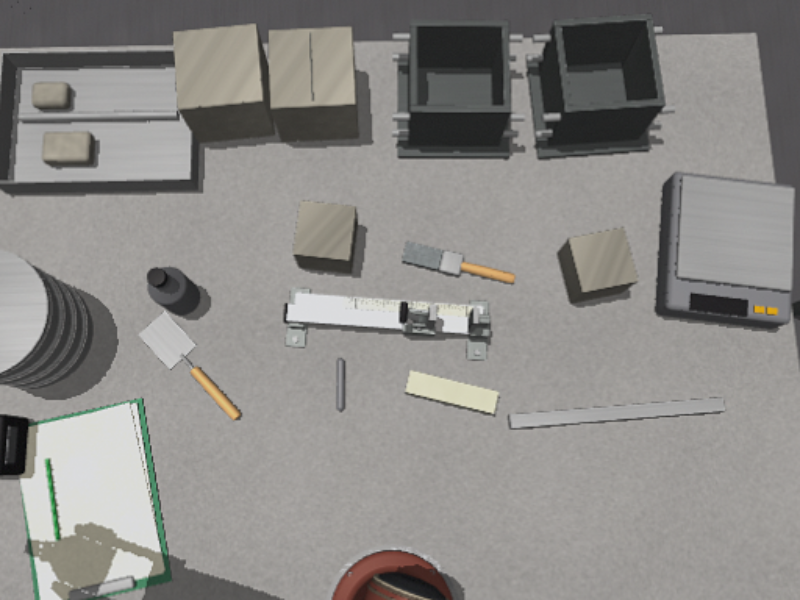

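View pics/a1.png

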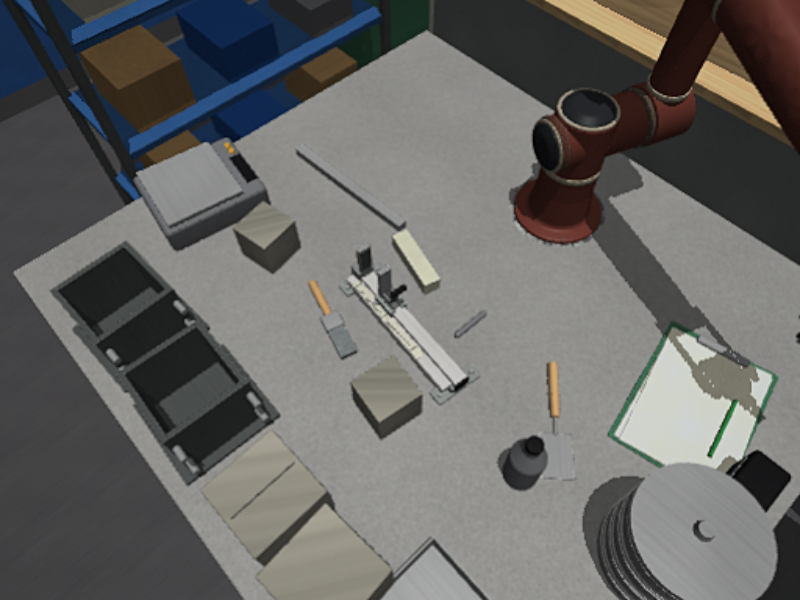

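The top view shows the caliper lying along world y. The fixed leg is at about (480,318) in the 800x600 view, the sliding leg and head at about (420,318), and the free beam runs to the left. The gap is about 55 mm and must open towards +y. I'll go above it for a closer look.

>>> apply_moves(plan=[[0.0854,-0.5,-0.56,0,-0.11],[0.0854,-0.5,-0.56,0,-0.11],[0.0854,-0.5,-0.56,0,-0.11],[0.0854,-0.5,-0.56,0,-0.11],[0.0854,-0.5,-0.56,0,-0.11],[0.0854,-0.5,-0.56,0,-0.11],[0.0854,-0.5,-0.56,0,-0.11],[0.0854,-0.5,-0.56,0,-0.11],[0.0854,-0.5,-0.56,0,-0.11],[0.0854,-0.5,-0.56,0,-0.11],[0.0854,-0.5,-0.56,0,-0.11],[0.0854,-0.5,-0.56,0,-0.11]], newtons=20)

```text
t: 1.8
tool_pos: [0.3809, 0.1699, 0.4052]
tool_rot: [0.178, 3.135, 0.001]
contact_force: [0.2, 0.5, -1.3]
opening: 0.0854
grip_force: 0.0
```

>>> apply_moves(plan=[[0.0854,-0.142,-0.215,0,0],[0.0854,-0.142,-0.215,0,0],[0.0854,-0.142,-0.215,0,0],[0.0854,-0.142,-0.215,0,0],[0.0854,-0.142,-0.215,0,0],[0.0854,-0.142,-0.215,0,0],[0.0854,-0.142,-0.215,0,0],[0.0854,-0.142,-0.215,0,0],[0.0854,-0.142,-0.215,0,0]])

```text
t: 2.55
tool_pos: [0.4972, -0.058, 0.4045]
tool_rot: [-0.18, -3.136, -0.001]
contact_force: [-0.1, 0.9, -1.1]
opening: 0.0856
grip_force: 0.0
```

```bash
cat > look.py <<'E'
import sys
from h import *
o=telemetry.get_obs(); print(o['t'],o['tool_pos'],o['tool_rot'],o['opening'],o['grip_force'],o['contact_force'])
p,T=cam('wrist'); print(T.round(3).tolist()); W=cloud(p,T); im=p['img'].copy()
for t,z in [('fixed_face',.11),('leg_face',.11),('lever_bar',.12),('gauge',0)]:
    for a in eyes.tip_of(t,p)[:1]:
        print(t,a['confidence'],a['point'],at_z(p,T,a['point'],z).round(4)); cv2.circle(im,tuple(int(round(v)) for v in a['point']),2,(0,0,255),-1)
for t in ['gauge','leg','lever']:
    for a in eyes.outline_of(t,p)[:1]:
        print(t,a['confidence'],a['box'],np.nanmedian(W[a['region']],0).round(3))
# beam direction: top at z 46 mm; tops at 142 mm
m=abs(W[...,2]-.046)<.005; q=W[m][:,:2]; q=q[(abs(q[:,0]-.5)<.1)]; 
c,(w,h),ang=cv2.minAreaRect(q.astype(np.float32)*1000); print('beam rect',c,w,h,ang,len(q))
m=(W[...,2]>.136)&(W[...,2]<.15); n,l,s,cc=cv2.connectedComponentsWithStats(m.astype(np.uint8))
for i in range(1,n):
    if s[i,4]>60:
        w=W[l==i]; print('top',s[i],np.median(w,0).round(4),cv2.minAreaRect(w[:,:2].astype(np.float32)*1000))
np.savez('w.npz',W=W,img=p['img'],T=T,K=p['K'],d=p['dist_coeffs'])
cv2.imwrite(sys.argv[1],cv2.resize(im,(800,600)))
E
python3 look.py pics/b.png
```

```text
2.55 [ 0.4972048  -0.05795149  0.40452499] [-1.80086450e-01 -3.13564074e+00 -1.12782208e-03] 0.0855567343687573 0.0 [-0.11052116  0.87281311 -1.11198449]
[[0.115, 0.951, 0.288, 0.424], [0.993, -0.11, -0.032, -0.05], [0.001, 0.29, -0.957, 0.374], [0.0, 0.0, 0.0, 1.0]]
fixed_face 0.61 [153.6, 184.6] [ 0.4897 -0.1468  0.11  ]
leg_face 0.86 [223.0, 185.0] [ 0.4971 -0.086   0.11  ]
lever_bar 0.91 [289.1, 187.4] [ 0.5028 -0.0295  0.12  ]
gauge 0.83 [119.9, 111.0, 474.5, 213.6] [ 0.501 -0.029  0.046]
leg 0.7 [219.0, 147.7, 296.9, 212.9] [ 0.492 -0.059  0.096]
lever 0.61 [236.0, 162.1, 298.7, 211.8] [ 0.498 -0.037  0.121]
beam rect (487.82574462890625, -100.44900512695312) 166.51512145996094 554.4779052734375 7.022706508636475 7188
top [219 176  17  36 562] [ 0.4954 -0.0791  0.1416] ((496.3311462402344, -79.55970764160156), (12.423334121704102, 28.44812774658203), 84.50538635253906)
top [129 178  20  35 553] [ 0.4889 -0.1488  0.1413] ((489.5051574707031, -149.60545349121094), (12.240287780761719, 27.329172134399414), 84.2173080444336)
```

View pics/b.png

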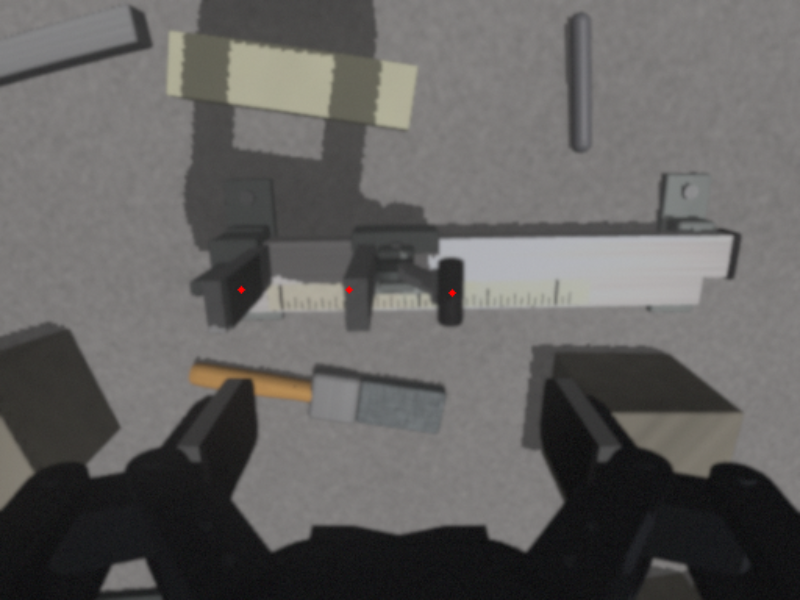

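The wrist view shows the fixed leg's top at about (235,290), the sliding leg's top at about (358,290), and the open lever's black bar at about (452,292). The leg tops come out at 142 mm as they should. They give a gap of about 58 mm and an axis tilt of 5.5°, so the leg needs about +42 mm. I'll straddle leg and bar with the jaws open.

>>> apply_moves(plan=[[0.0854,-0.001,0.0055,0,-0.018],[0.0854,-0.001,0.0055,0.04,-0.018],[0.0854,-0.001,0.0055,0.08,-0.018],[0.0854,-0.001,0.0055,0.11,-0.018],[0.0854,-0.001,0.0055,0.125,-0.018],[0.0854,-0.001,0.0055,0.132,-0.018],[0.0854,-0.001,0.0055,0.132,-0.018],[0.0854,-0.001,0.0055,0.132,-0.018]])

```text
t: 3.62
tool_pos: [0.4994, -0.0524, 0.2736]
tool_rot: [0.15, 3.137, -0.0]
contact_force: [-0.0, -0.7, -0.2]
opening: 0.0854
grip_force: 0.0
```

```bash
python3 look.py pics/c.png
```

```text
3.6167 [ 0.49940296 -0.05243061  0.27362451] [ 1.49518875e-01  3.13682005e+00 -2.52935999e-04] 0.08536981425982162 0.0 [-0.04021604 -0.74815498 -0.24221668]
[[0.095, 0.952, 0.29, 0.426], [0.995, -0.091, -0.028, -0.046], [0.0, 0.292, -0.957, 0.243], [0.0, 0.0, 0.0, 1.0]]
fixed_face 0.9 [66.3, 253.5] [ 0.4905 -0.144   0.11  ]
leg_face 0.73 [185.2, 254.5] [ 0.4958 -0.0855  0.11  ]
lever_bar 0.72 [306.1, 271.8] [ 0.5043 -0.03    0.12  ]
gauge 0.79 [313.9, 188.5] [ 0.5045 -0.0051  0.    ]
gauge 0.71 [1.7, 120.0, 512.0, 326.5] [ 0.495 -0.068  0.046]
leg 0.57 [164.9, 170.7, 325.6, 328.1] [ 0.49  -0.063  0.11 ]
lever 0.91 [217.2, 204.9, 325.9, 314.0] [ 0.497 -0.036  0.122]
beam rect (461.4139709472656, -21.028518676757812) 313.2261657714844 117.0482177734375 85.36000061035156 14322
top [   0  253   37   65 1592] [ 0.4868 -0.1466  0.1411] ((489.5924072265625, -148.87173461914062), (13.264516830444336, 28.645843505859375), 79.34848022460938)
top [ 167  255   38   71 2269] [ 0.4941 -0.0782  0.1416] ((496.83172607421875, -79.02936553955078), (12.588014602661133, 29.724796295166016), 84.91218566894531)
top [ 103  262   49   57 1087] [ 0.4876 -0.0954  0.1423] ((493.781494140625, -96.29596710205078), (23.306968688964844, 14.730990409851074), 30.982240676879883)
top [ 359  263   49   56 1101] [ 0.4974 -0.0091  0.1424] ((502.1026611328125, -8.411808013916016), (14.561895370483398, 23.193195343017578), 47.44706344604492)
```

View pics/c.png

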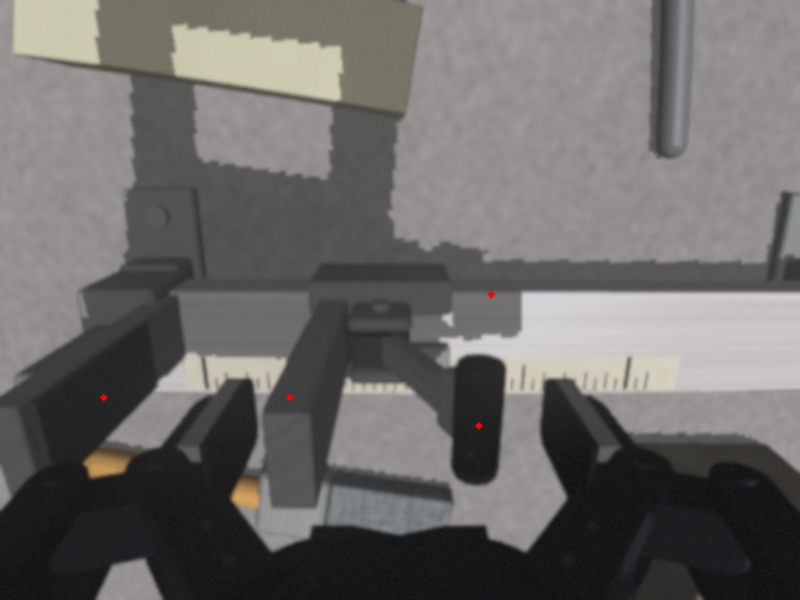

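The jaws straddle the leg (about 300,400) and the bar (about 478,420), with a pad each side at about (215,420) and (580,420). A re-measure gives a gap of 58.3 mm. Next I narrow the jaws to 74 mm and push the leg by its measuring face, stopping slightly short.

>>> apply_moves(plan=[[0.074,0,0,0,0],[0.074,0,0,0,0],[0.074,0,0,0,0],[0.074,0,0.004,0,0],[0.074,0,0.009,0,0],[0.074,0,0.015,0,0],[0.074,0,0.021,0,0],[0.074,0,0.027,0,0],[0.074,0,0.033,0,0],[0.074,0,0.038,0,0],[0.074,0,0.041,0,0],[0.074,0,0.042,0,0]])

```text
t: 5.02
tool_pos: [0.503, -0.0101, 0.2727]
tool_rot: [-0.149, -3.138, -0.0]
contact_force: [0.4, -1.7, -0.2]
opening: 0.074
grip_force: 1.0
```

```bash
python3 look.py pics/d.png
```

```text
5.0167 [ 0.50295669 -0.01008762  0.27266591] [-1.49101018e-01 -3.13791651e+00 -1.17712141e-04] 0.07395821161237097 1.0214556008577347 [ 0.39404602 -1.71790349 -0.16215929]
[[0.095, 0.953, 0.289, 0.429], [0.995, -0.091, -0.027, -0.003], [0.0, 0.29, -0.957, 0.242], [0.0, 0.0, 0.0, 1.0]]
leg_face 0.81 [175.3, 256.9] [ 0.4995 -0.0477  0.11  ]
lever_bar 0.7 [296.9, 270.8] [0.5061 0.0082 0.12  ]
gauge 0.58 [262.3, 189.2] [ 0.504  -0.0043  0.    ]
gauge 0.7 [0.3, 121.8, 510.5, 328.5] [ 0.499 -0.018  0.046]
leg 0.93 [153.8, 169.9, 314.5, 327.8] [ 0.494 -0.026  0.109]
lever 0.92 [211.0, 214.1, 315.0, 316.8] [0.501 0.002 0.124]
beam rect (462.88214111328125, -0.121551513671875) 354.64202880859375 117.76322937011719 85.0869369506836 17090
top [ 119  259   75   70 2971] [ 0.4946 -0.0421  0.1417] ((499.2750244140625, -47.703250885009766), (25.856964111328125, 28.947837829589844), 84.03030395507812)
top [346 264  46  51 940] [0.4988 0.0285 0.1423] ((506.1329040527344, 33.36481857299805), (14.264670372009277, 23.399642944335938), 85.26106262207031)
```

View pics/d.png

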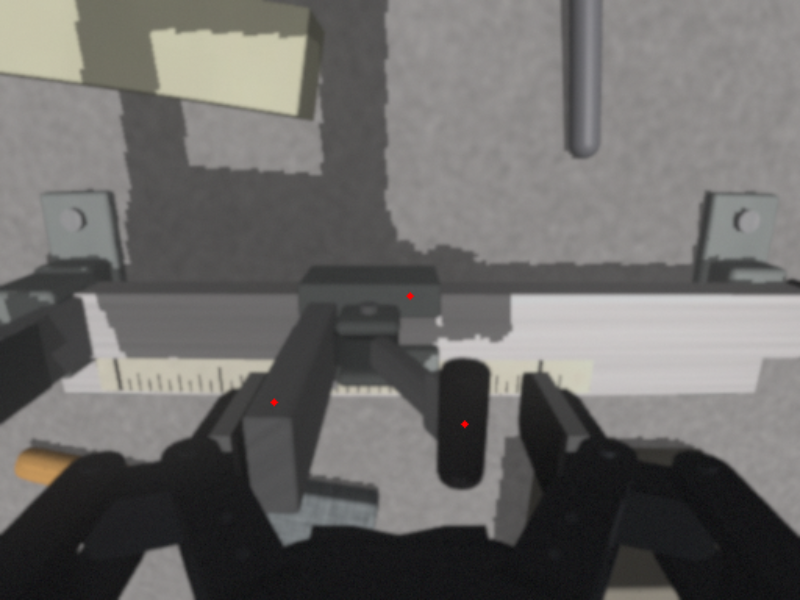

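The pad bears on the leg (contact -1.7 N in y) at about (240,420), and the bar at about (463,420) is free and open. Both the pad geometry and the leg point give a gap of about 96.5 mm. I'll push another 3.5 mm and hold.

>>> apply_moves(plan=[[0.074,0,0.002,0,0],[0.074,0,0.0035,0,0],[0.074,0,0.0035,0,0],[0.074,0,0.0035,0,0],[0.074,0,0.0035,0,0],[0.074,0,0.0035,0,0]], newtons=30)

```text
t: 5.92
tool_pos: [0.5033, -0.0073, 0.2727]
tool_rot: [0.15, 3.138, 0.0]
contact_force: [-0.4, -1.7, 0.4]
opening: 0.0739
grip_force: 0.6
```

```bash
cat > gap.py <<'E'
from h import *
o=telemetry.get_obs(); print(o['t'],o['tool_pos'],o['opening'],o['grip_force'],o['contact_force'])
u=np.array([.0967,.9953]); F=np.array([.4901,-.1433])
p0=o['tool_pos'][:2]-u*o['opening']/2; print('pad gap',(p0-F)@u)
p,T=cam('wrist'); W=cloud(p,T)
for a in eyes.tip_of('leg_face',p)[:1]: print('net gap',(at_z(p,T,a['point'],.11)[:2]-F)@u,a['confidence'])
m=abs(W[...,2]-.1415)<.004; s=((W[...,:2]-F)@u)[m]; h,e=np.histogram(s,np.arange(.06,.2,.001)); print([(round(e[i]*1e3),int(h[i])) for i in range(len(h)) if h[i]>20])
for a in eyes.tip_of('lever_bar',p)[:1]:
    for z in (.12,.129): print('bar behind face', (at_z(p,T,a['point'],z)[:2]-p0)@u)
q,Q=cam('top')
f={t:eyes.tip_of(t,q)[:1] for t in ('fixed_face','leg_face')}
if all(f.values()): print('top net', (at_z(q,Q,f['leg_face'][0]['point'],.11)-at_z(q,Q,f['fixed_face'][0]['point'],.11))[:2]@u)
E
python3 gap.py
```

```text
5.9167 [ 0.50326814 -0.0072784   0.272728  ] 0.07386261994181975 0.611187256872654 [-0.44882977 -1.70050234  0.40038909]
pad gap 0.09972534785976957
net gap 0.09854175560352581 0.83
[(93, 32), (94, 39), (95, 45), (96, 48), (97, 57), (98, 64), (99, 198), (100, 116), (101, 157), (102, 168), (103, 180), (104, 173), (105, 183), (106, 168), (107, 170), (108, 181), (109, 175), (110, 184), (111, 238), (173, 302), (174, 67), (175, 52), (176, 38), (177, 38), (178, 32), (179, 34)]
bar behind face 0.05525079158978618
bar behind face 0.05388191856175154
top net 0.025546775136523217
```

The gap is about 99.7 mm by both the pad and the leg-top edges. Now I close the jaw in steps, backing the tool off by half of each step so the leg-side pad stays put.

>>> apply_moves(plan=[[0.071,0,-0.0015,0,0],[0.068,0,-0.003,0,0],[0.065,0,-0.0045,0,0],[0.062,0,-0.006,0,0],[0.059,0,-0.0075,0,0],[0.056,0,-0.009,0,0],[0.056,0,-0.009,0,0],[0.056,0,-0.009,0,0]], newtons=30)

```text
t: 6.88
tool_pos: [0.5025, -0.0163, 0.2739]
tool_rot: [-0.151, -3.137, -0.001]
contact_force: [-3.9, 1.3, 7.5]
opening: 0.0565
grip_force: 10.6
```

```bash
python3 gap.py
```

```text
6.8833 [ 0.5025018  -0.01628334  0.27389747] 0.056460085824076245 10.558448731899261 [-3.91098853  1.29567348  7.48923844]
pad gap 0.0993896531027169
net gap 0.09916595733666911 0.97
[(93, 26), (94, 28), (95, 29), (96, 52), (97, 98), (98, 92), (99, 118), (100, 150), (101, 176), (102, 175), (103, 172), (104, 175), (105, 174), (106, 174), (107, 177), (108, 173), (109, 177), (110, 184), (111, 176), (155, 152), (156, 111), (157, 91), (158, 50), (159, 31), (160, 28), (161, 26)]
bar behind face 0.0511703041753629
bar behind face 0.049481659598244715
top net 0.0020635274335707174
```

>>> apply_moves(plan=[[0.053,0,-0.0015,-0.001,0],[0.05,0,-0.003,-0.002,0],[0.047,0,-0.0045,-0.003,0],[0.044,0,-0.006,-0.004,0],[0.041,0,-0.0075,-0.005,0],[0.038,0,-0.009,-0.006,0],[0.038,0,-0.009,-0.006,0],[0.038,0,-0.009,-0.006,0]], newtons=30)

```text
t: 7.85
tool_pos: [0.5015, -0.0252, 0.2783]
tool_rot: [0.151, 3.138, -0.0]
contact_force: [1.2, 0.6, -0.9]
opening: 0.0381
grip_force: 3.4
```

```bash
python3 gap.py
```

```text
7.85 [ 0.5015007  -0.02524414  0.27830331] 0.038075115881601784 3.3876416087150574 [ 1.22362691  0.59460443 -0.92134515]
pad gap 0.09956640468705152
net gap 0.09845036808723433 0.91
[(93, 24), (94, 28), (95, 29), (96, 50), (97, 98), (98, 147), (99, 187), (100, 164), (101, 165), (102, 164), (103, 169), (104, 161), (105, 165), (106, 167), (107, 160), (108, 173), (109, 159), (110, 172), (111, 128), (137, 195), (138, 149), (139, 104), (140, 50), (141, 32), (142, 24), (143, 23)]
bar behind face 0.032513162688379525
bar behind face 0.03154664855258399
top net 0.10201560650816464
```

>>> apply_moves(plan=[[0.0355,0,-0.001,-0.001,0],[0.033,0,-0.0025,-0.001,0],[0.031,0,-0.0027,-0.001,0],[0.028,0,-0.0027,-0.001,0],[0.025,0,-0.0027,-0.001,0],[0.025,0,-0.0027,-0.001,0],[0.025,0,-0.0027,-0.001,0],[0.025,0,-0.0027,-0.001,0],[0.025,0,-0.0027,-0.001,0],[0.025,0,-0.0027,-0.001,0]], newtons=40)

```text
t: 8.98
tool_pos: [0.5012, -0.0286, 0.2799]
tool_rot: [-0.151, -3.137, 0.003]
contact_force: [-0.3, -5.8, -0.6]
opening: 0.0307
grip_force: 39.8
```

```bash
sed -i '$a cv2.imwrite("pics/e.png",cv2.resize(p["img"],(800,600)))' gap.py; python3 gap.py
```

```text
8.9833 [ 0.50119557 -0.02860327  0.27994735] 0.030652358381288256 39.82479751110077 [-0.31276508 -5.77660216 -0.63142216]
pad gap 0.09990483427776922
net gap 0.09798290809790633 0.82
[(93, 25), (94, 25), (95, 32), (96, 42), (97, 76), (98, 147), (99, 191), (100, 159), (101, 162), (102, 156), (103, 165), (104, 157), (105, 168), (106, 157), (107, 161), (108, 162), (109, 158), (110, 177), (111, 25), (130, 226), (131, 136), (132, 62), (133, 40), (134, 27), (135, 26)]
bar behind face 0.026536315517242642
bar behind face 0.02573850515690866
top net -0.23808760806330437
```

View pics/e.png

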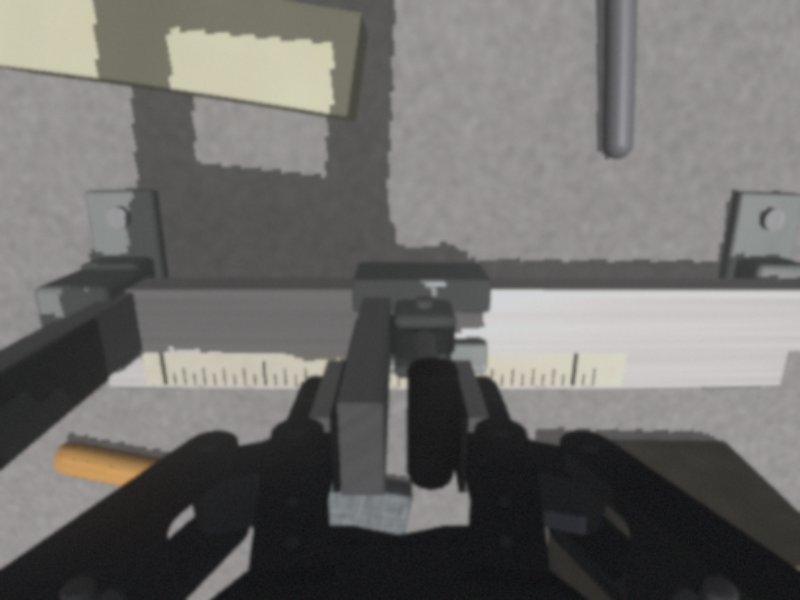

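The picture shows the jaws pinching the leg (about 365,430) and the upright bar (about 435,430) together. The scale's bold 0 and 200 lines are at columns 163 and 575, so 100 mm falls at about 369, where the leg stands. The gap is about 99.5 mm, the lever is home and the grip is 40 N.

```bash
python3 -c "
from station import ctrl; print(ctrl.finish_job())"
```

```text
the job is handed in; nothing more can be done
None
```

The job is handed in, with no verdict returned: the leg stands at about 99.5 mm by my last measurement, the lever is closed, and the gripper is still pinching leg and lever together at about 40 N.

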